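# Set the isolator's two code dials and reverse its pull-out

### The job

Unlock the bench power isolator: turn the black-handled dial until its yellow mark lines up with the white index line beside it, and the orange-handled dial until its blue mark lines up with its own index line. Then lift the pull-out straight up clear of its socket, give it a half turn so that its green end lies by the black-handled dial, and lower it fully home, keeping hold of it until it is in. Leave both dials on the code and do not disturb the tape measure, spanner or spray can.

Things in the scene. Friction and masses are not known exactly. Their poses are not given: they have to be found in the camera images.
- isolator: Fixed grey metal box lying on the bench, 150 mm (x) by 280 mm (y) by 50 mm high; origin at the centre of its underside, z up. At the centre of its top is a socket 43 (x) by 103 mm (y), 34 mm deep. The black-handled dial's upright axis is at x 0, y +88 mm, the orange-handled one's at y -88 mm. A white index line is painted on its top at the +x side of each dial.
- black_dial (a joint): Angle (rad) of the black-handled dial, growing anticlockwise seen from above. It turns all the way round both ways and stays where it is left (friction about 0.08 N m). On the code (yellow mark at the index line) it reads 0 or a whole turn (6.283). Its disc overhangs the pull-out's end and locks it down unless the disc's flat faces the pull-out: only on the code, to about 0.2 rad.
- orange_dial (a joint): The same for the orange-handled dial, whose disc and marks look alike: it reads 0 or a whole turn (6.283) when its blue mark is at its index line; only then does its flat face the pull-out and free it.
- black_dial_grip (a point): On the black dial's axis, inside its black bar handle, 36 mm above the box's top. The bar is 50 mm long, 14 mm wide; its top is 15 mm above this point. This frame turns with the dial: y along the bar's length, x across it, z up; at joint 0 parallel to the isolator's frame. The dial's disc is 80 mm across, 5 mm thick, its top 21 mm below this point, with a straight flat 28 mm from the axis.
- orange_dial_grip (a point): The same point and axes, on the orange dial and its orange bar handle (same sizes).
- black_dial_yellow (a point): The middle of the yellow mark on the black dial's disc, 34 mm from the axis along the dial's x. Each disc has four marks 60 degrees apart; anticlockwise from the flat: yellow, white, red, blue.
- orange_dial_blue (a point): The middle of the blue mark on the orange dial's disc, 34 mm from the axis along the dial's x.
- black_dial_index (a point): Fixed: where the middle of the black dial's yellow mark lies when in line with its index line (34 mm from the dial's axis towards the isolator's +x).
- orange_dial_index (a point): Fixed: where the middle of the orange dial's blue mark lies when in line with its index line.
- pullout (a point): Centre of the loose pull-out, half-way up its 72 mm. z up, y along its length, green end at -y, red end at +y. Its white grip bar, 16 mm wide (x), 50 mm long (y), rises from 1 to 36 mm above this point, on a shoulder plate 48 x 110 mm, 7 mm thick, that rests on the box's top when home. At the start it is home, green end by the orange dial; while a dial locks it, it rises only 3 mm.
- pullout_block: The same pull-out (black plastic, about 0.25 kg): origin at the centre of its underside, 36 mm below pullout, same axes. Its foot is 40 x 100 mm, 30 mm tall, tapered by 3 mm a side over the lowest 6 mm, and has 1.5 mm play on each side in the socket.
- pullout_green (a point): Middle of the top of the pull-out's green end, 45 mm from its middle axis.
- socket_home (a point): Fixed: where pullout lies when the pull-out is fully home (56 mm above the isolator's underside, over the socket's centre).
- green_home (a point): Fixed: where the middle of the green end must finally lie, at the socket's end by the black dial.
- tape_measure: Bystander: white and red tape measure, 70 x 40 mm, 64 mm tall, origin at the centre of its underside.
- spanner: Bystander: steel spanner 180 mm long, lying on the bench.
- spray_can: Bystander: blue can, 60 mm across, 120 mm tall, origin at the centre of its underside.
Things that resemble listed ones, but are neither listed nor needed, are in the scene too. Leave any turquoise look-alike of the pullout_block alone.

How it is judged:
On the way, in this order (a step that is already met when the one before it is completed fails the run):
1. both dials stand on the code while the pull-out is still in its socket (distance between black_dial_yellow and black_dial_index below 0.0055 m and distance between orange_dial_blue and orange_dial_index below 0.0055 m and z of pullout in the frame of isolator below 0.064 m), for 0.2 s.
2. the pull-out is lifted clear of its socket, both dials still on the code (distance between black_dial_yellow and black_dial_index below 0.0055 m and distance between orange_dial_blue and orange_dial_index below 0.0055 m and z of pullout in the frame of isolator above 0.09 m), for 0.1 s.
At the end, for the whole second after the job is handed in: The pull-out is fully home (within 3 mm in height and 4 mm sideways, upright within 0.06 rad, at rest) with its green end by the black dial, and each dial's code mark is within 5.5 mm (about 9 degrees) of its index (distance between black_dial_yellow and black_dial_index below 0.0055 m and distance between orange_dial_blue and orange_dial_index below 0.0055 m and z of pullout in the frame of isolator below 0.059 m and horizontal distance between pullout and socket_home below 0.004 m and horizontal distance between pullout_green and green_home below 0.008 m and angle between pullout's own z axis and vertical below 0.06 rad and linear speed of pullout_block below 0.02 m/s); the robot touches nothing.
It fails at once if the tape measure is moved more than 30 mm (distance of tape_measure from where it was at the start of the episode above 0.03 m).
It fails at once if the spanner is moved more than 30 mm (distance of spanner from where it was at the start of the episode above 0.03 m).
It fails at once if the spray can is moved more than 30 mm (distance of spray_can from where it was at the start of the episode above 0.03 m).
It fails at once if the pull-out is let go over the isolator while more than 20 mm above home (dropped in) (contact force between the fingers and pullout_block below 0.01 N and z of pullout in the frame of isolator above 0.076 m and horizontal distance between pullout and socket_home below 0.06 m).
It also fails if it takes over 72 s, if anything falls off the work surface, if the arm or the gripper's body presses on something with over 40 N, if the wrist force passes 120 N, or if a joint passes its speed limit or range.

### The arm

A 6-joint arm with a two-finger parallel gripper is mounted at the origin on the work surface. World frame = base frame: x ahead of the robot, y to its left, z up, the work surface at z = 0. Lengths are in m, angles in rad, forces in N, time in s.
With the tool pointing down it reaches from about 0.325 to 1 m from the base axis. Payload 5.1 kg.
Tool frame: the origin (TCP) lies midway between the tips of the shut fingers; the grasp point (between the pads) lies 19 mm behind it; z points along the fingers, y is the line along which they close (so a half turn about z gives the same grasp; the last joint's range is limited). The gripper opens to 85 mm and grips with 20 to 120 N. Pads are 22 mm wide; open, the fingers measure 114 mm over their backs; the gripper's body (76 mm by 85 mm) begins 54 mm behind the grasp point. The pads swing forward as they close: fully open they stand 13 mm farther back than shut.
Start: joints at [1.194, 0.124, 1.65, -0, 1.367, -0.083], TCP at [0.188, 0.622, 0.231] pointing down, gripper open.
Joint ranges: [-2.61, 2.61], [-1.02, 2.33], [0.03, 2.71], [-1.35, 4.49], [0.32, 2.68], [-2.91, 2.91]. Speed limits (rad/s): [2.57, 2.57, 3.14, 3.14, 3.14, 3.14].

### API

Orientations are given as a 3x3 rotation matrix whose columns are the frame's x, y, z axes.
In Python, from rig import readout, vision, ctrl gives the robot as it stands.
- The arm moves only by the tool move_arm, never from a script. Its argument "rows" is a list of rows, each an object of numbers: "hand": the finger opening in mm, from 0 to 85.4; "tx", "ty", "tz": the shift along the tool's x, y, z in units of 30 mm (1.0 is 30 mm); "turn": the turn about the tool's z in units of 6 degrees (1.0 is 6 degrees). A call has 1 to 8 rows; each row shifts and turns the commanded pose from where the row before left it, along the tool's axes as they then stand; what a row does not reach is not made up. A row lasts 1/10 s, in which the tool goes at most 50 mm and 8.59 degrees, less where a joint would pass 70% of its speed; a pose out of reach is approached as far as the arm can. A call is refused whole if a number of a shift passes 1 or a number of a turn 1, either way. A call with a gripper value outside its range is refused whole. The fingers move at their own pace and stop on an object; "newtons" is the grip in N (left out, the last holds). Time passes only in rows, so rows that do not move let the fingers close. It gives the time, the measured TCP pose, the force, the opening and the grip force at its end, in the units of the state.
- readout.get_state(): the state, without advancing time (a new reading comes with each control period).
- vision.grab_frame(name): name is "scene" or "top"; returns (picture, depth): 480x640x3 uint8, red, green, blue; 480x640 float32, m along the optical axis (not along the pixel's ray), 0 where there is no reading.
- vision.get_calibration(name): a dict with "vfov" (degrees; the focal length in pixels is half the picture's height over the tangent of half this angle, whatever the lens; pixels are square), "cx", "cy" (the principal point, pixels), "k1" (the pictures are not rectified: a ray, as slopes to the right and down, at radius r is drawn at 1 + k1 r^2 times it, then the intrinsics apply), "eye" and "attitude" of the camera in the world. Camera axes: x right, y down, z forward; pixel columns grow to the right and rows downward; lengths in m; the calibration is good to about 2 mm. A picture is of the moment at which its call begins. get_calibration takes no time and is no camera call.
- ctrl.finish_job(): hands the job in; it is judged then, once.
The state is a dict: "time_s": time; "joint_positions": joint angles; "dq": joint speeds; "effort": joint torques, N m; "tcp_pos": TCP position; "ee_rot": TCP orientation; "ft_force": force on the tool from outside, world axes, zero at the start; "wrist_torque": the same for the moment, N m; "gripper_width": finger opening in m; "finger_force": force on a finger pad.
Only numpy, scipy, OpenCV 4.12 (cv2) and the standard library are available. Lean on these libraries where they do the work, as an engineer would, in place of code of your own. Each camera call takes 0.05 s, during which the arm holds its last target. There are 200 camera calls.

## Working session

There is one attempt and no reset: what is moved stays moved. The work goes in short steps, Python scripts to look and compute and a tool call to move; the robot and the scene stay as the last step left them, time stands still between calls to the robot, and variables do not carry over. Pictures are saved under pics/ and viewed, at most 10 in all, crops included, and the job is handed in when it is done.

Besides the shell and the picture viewer there is one more tool, called after "Emit:" as a command line: name --argument value ..., lists and objects as JSON in quotes. move_arm: Moves the arm, as the interface text tells. Its arguments: {"type":"object","properties":{"rows":{"type":"array"},"newtons":{"type":"number"}},"required":["rows"]}

```bash
mkdir -p pics
cat > h.py <<'E'
import numpy as np, cv2
from rig import readout, vision, ctrl
def cal(n):
    c=vision.get_calibration(n); f=240/np.tan(np.radians(c['vfov'])/2)
    K=np.array([[f,0,c['cx']],[0,f,c['cy']],[0,0,1.]])
    return K,np.array([c['k1'],0,0,0,0.]),np.array(c['eye']),np.array(c['attitude'])
def ray(n,px):
    K,d,e,R=cal(n)
    u=cv2.undistortPoints(np.array(px,float).reshape(-1,1,2),K,d).reshape(-1,2)
    return e,np.c_[u,np.ones(len(u))]@R.T
def onplane(n,px,z):
    e,r=ray(n,px); return e+r*((z-e[2])/r[:,2])[:,None]
def proj(n,P):
    K,d,e,R=cal(n)
    return cv2.projectPoints((np.atleast_2d(P)-e)@R,np.zeros(3),np.zeros(3),K,d)[0].reshape(-1,2)
def grab(n,fn):
    p,d=vision.grab_frame(n); cv2.imwrite('pics/'+fn+'.png',p[:,:,::-1]); np.save('pics/'+fn+'.npy',d); return p,d
E
python3 - <<'E'
from h import *
for n in('scene','top'):
    grab(n,n+'0'); print(n,vision.get_calibration(n))
print(readout.get_state())
E
```

```text
scene {'vfov': 49.12951515376085, 'cx': 326.69119676021757, 'cy': 238.8671018728383, 'k1': -0.1512816638974395, 'eye': array([1.10343205, 0.58749149, 0.89482207]), 'attitude': array([[-0.70534631,  0.50997928, -0.49234918],
       [ 0.70875161,  0.51967519, -0.47708368],
       [ 0.01255886, -0.68546249, -0.72799962]])}
top {'vfov': 57.192523828502026, 'cx': 324.89444081116386, 'cy': 232.74013139162798, 'k1': -0.09770877992072326, 'eye': array([0.50105131, 0.04768317, 1.02451496]), 'attitude': array([[-0.01208491, -0.99832034,  0.05666089],
       [-0.99975284,  0.01312088,  0.01794743],
       [-0.01866073, -0.05642999, -0.99823215]])}
{'time_s': 0.1, 'joint_positions': array([ 1.19444505e+00,  1.24442317e-01,  1.65153337e+00,  2.70663753e-05,
        1.36751902e+00, -8.26328306e-02]), 'dq': array([ 0.00216968, -0.0020769 , -0.00312388, -0.00099311, -0.0005993 ,
        0.00062737]), 'effort': array([ 5.83770197e-04, -4.24927926e+01, -3.66656828e+01, -8.87444742e-06,
        3.81000937e-03,  3.19164428e-05]), 'tcp_pos': array([0.18802062, 0.62163355, 0.23017678]), 'ee_rot': array([[-9.57172300e-01,  2.89517988e-01, -7.23714761e-04],
       [ 2.89518834e-01,  9.57170701e-01, -1.75918964e-03],
       [ 1.83401519e-04, -1.89337665e-03, -9.99998191e-01]]), 'ft_force': array([-0.01510101,  0.62183066,  0.15898092]), 'wrist_torque': array([-0.01585274, -0.00953801, -0.00450744]), 'finger_force': 0.0, 'gripper_width': 0.08529367366173782}
```

View pics/top0.png

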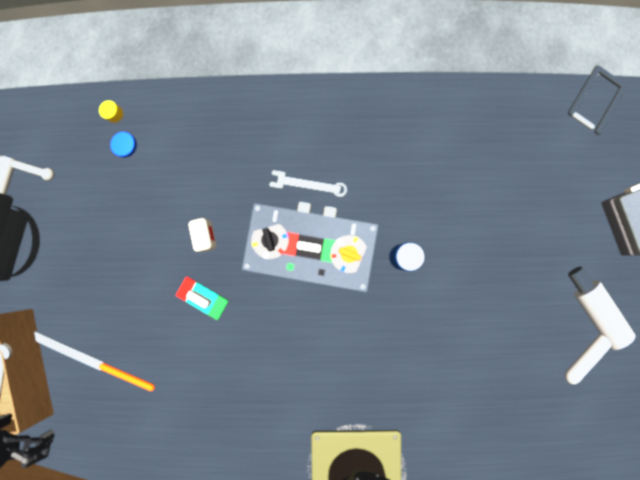

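View pics/scene0.png

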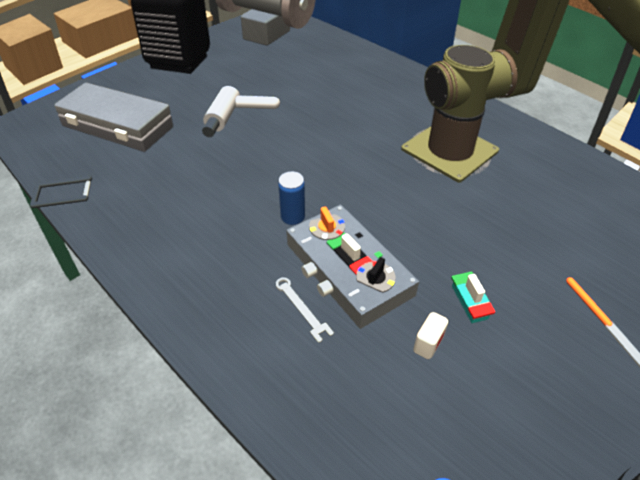

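Run:
```python
from h import *
p=cv2.imread('pics/top0.png'); cv2.imwrite('pics/ct.png',cv2.resize(p[195:300,235:385],None,fx=5,fy=5,interpolation=cv2.INTER_CUBIC))
q=cv2.imread('pics/scene0.png'); cv2.imwrite('pics/cs.png',cv2.resize(q[195:330,280:430],None,fx=4.4,fy=4.4,interpolation=cv2.INTER_CUBIC))
# isolator top from depth: world z of top-view pixels
d=np.load('pics/top0.npy'); K,dd,e,R=cal('top')
v,u=np.mgrid[180:310,220:400]; px=np.c_[u.ravel(),v.ravel()]
_,r=ray('top',px); W=e+r*d[180:310,220:400].reshape(-1,1); z=W[:,2].reshape(u.shape)
m=((z>.035)&(z<.12)).astype(np.uint8)
m=cv2.morphologyEx(m,cv2.MORPH_OPEN,np.ones((5,5)))
c=max(cv2.findContours(m,0,1)[0],key=cv2.contourArea); rc=cv2.minAreaRect(c)
b=cv2.boxPoints(rc)+[220,180]; print(b); P=onplane('top',b,.05); print(P.round(4))
C=P.mean(0); print(C,[np.linalg.norm(P[i]-P[i-1]) for i in range(4)],np.median(z[(z>.03)&(z<.06)]))
```

```text
[[241.88473511 269.28598785]
 [255.34829712 193.40049934]
 [379.11373901 215.35888672]
 [365.650177   291.24437714]]
[[ 0.4774  0.2508  0.05  ]
 [ 0.6468  0.2201  0.05  ]
 [ 0.5934 -0.0557  0.05  ]
 [ 0.4261 -0.023   0.05  ]]
[0.5359314  0.09805939 0.05      ] [np.float64(0.2786036096841708), np.float64(0.17215025375441415), np.float64(0.28091516891806234), np.float64(0.17048389279953982)] 0.0510755219752389
```

View pics/ct.png

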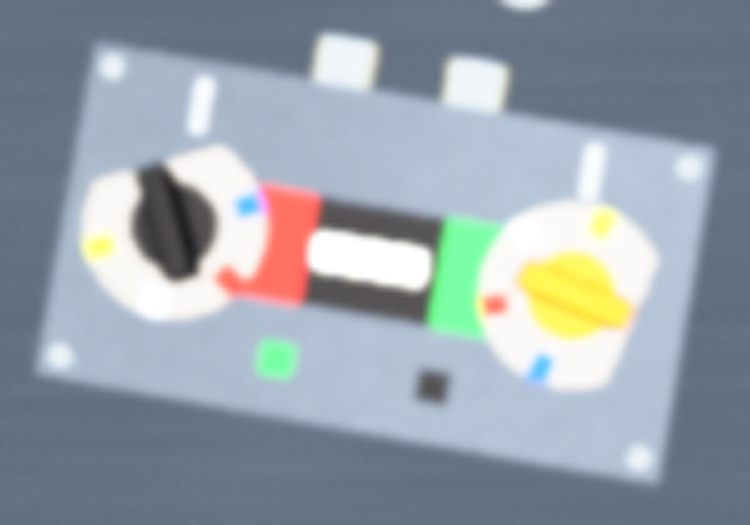

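View pics/cs.png

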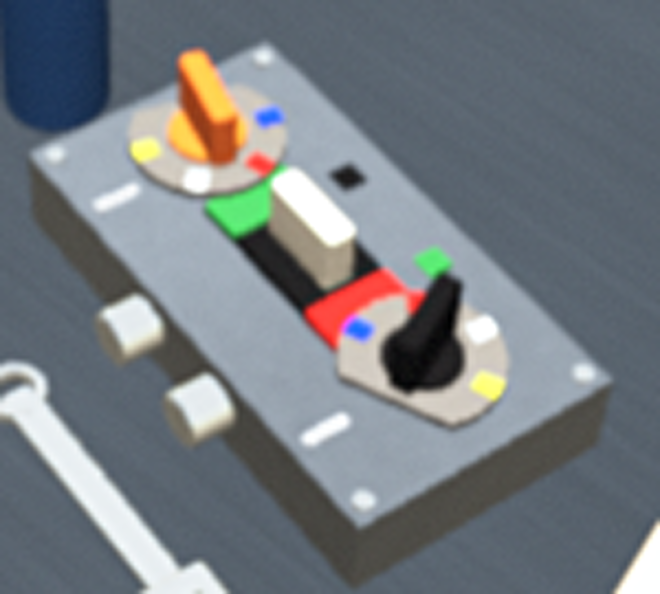

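Run:
```python
from h import *
f=lambda X:(np.array(X,float)+.5)/5-.5+[235,195]
S=onplane('top',f([(112,67),(690,168),(638,458),(60,355)]),.05)
T=onplane('top',f([(97,40),(715,148),(658,484),(38,375)]),.05)
for A in(S,T):
    C=A.mean(0); y=(A[0]+A[3]-A[1]-A[2])[:2]; x=(A[0]+A[1]-A[2]-A[3])[:2]
    print(C,np.degrees(np.arctan2(-y[0],y[1])),np.degrees(np.arctan2(x[1],x[0])),np.linalg.norm(x)/2,np.linalg.norm(y)/2)
C=(S.mean(0)+T.mean(0))/2
th=np.mean([np.arctan2(-(A[0]+A[3]-A[1]-A[2])[0],(A[0]+A[3]-A[1]-A[2])[1]) for A in(S,T)])
R=np.array([[np.cos(th),-np.sin(th)],[np.sin(th),np.cos(th)]])
iso=np.r_[C[:2],th]; np.save('iso.npy',iso); print('iso',iso)
for nm,y,mk in(('black',.088,{'Y':(98,246),'B':(248,205),'R':(230,280)}),('orange',-.088,{'B':(540,368),'R':(494,305),'Y':(602,222)})):
    A=C[:2]+R@[0,y]; print(nm,'axis',A)
    for k,v in mk.items():
        w=(onplane('top',f([v]),.065)[0,:2]-A)@R; print(k,w,np.linalg.norm(w),np.degrees(np.arctan2(w[1],w[0])))
g=(onplane('top',f([(308,258),(433,268)]),.092)[:,:2]-C[:2])@R; print('ends of grip bar',g)
# scene check of centre
print(proj('scene',np.r_[C[:2]+R@[0,.088],.05]),proj('scene',np.r_[C[:2]+R@[0,-.088],.05]))
s=lambda X:(np.array(X,float)+.5)/4.4-.5+[280,195]
Q=onplane('scene',s([(363,499),(55,154),(264,55),(584,373)]),.05); print('scene screws',Q.mean(0)); 
for nm,y,mk in(('black',.088,[(488,385),(358,329),(481,329)]),('orange',-.088,[(269,117),(260,163),(145,150)])):
    A=Q.mean(0)[:2]+R@[0,y]
    w=(onplane('scene',s(mk),.065)[:,:2]-A)@R; print(nm,w,np.linalg.norm(w,axis=1),np.degrees(np.arctan2(w[:,1],w[:,0])))
```

```text
[0.52540621 0.100089   0.05      ] -10.699360059712939 -10.806412973519011 0.13034246685138762 0.2609770323726072
[0.5255758  0.09928306 0.05      ] -10.635002238404116 -10.415013921994365 0.15119716121616622 0.2795325278421616
iso [ 0.52549101  0.09968603 -0.18617743]
black axis [0.54178014 0.1861653 ]
Y [-0.01467282  0.03190557] 0.03511776025060734 114.69688987334824
B [ 0.01443079 -0.02994978] 0.03324510326960855 -64.27369352262278
R [-0.01922201 -0.02801275] 0.03397351219344713 -124.45744287323076
orange axis [0.50920188 0.01320676]
B [-0.03346347  0.00812076] 0.034434730639826105 166.35940827420487
R [-0.00996109  0.03253225] 0.034023089975776084 107.02412192999087
Y [ 0.03377758 -0.00761597] 0.034625534643891266 -12.706231880868167
ends of grip bar [[-0.00413649  0.02567746]
 [ 0.00086914 -0.02732539]]
[[375.5999915  279.55024787]] [[327.35897068 228.91698416]]
scene screws [0.52682808 0.09929521 0.05      ]
black [[-0.01393258  0.03124681]
 [ 0.01557652 -0.02917721]
 [-0.03248431  0.00322741]] [0.03421228 0.03307473 0.03264424] [114.03152702 -61.90405787 174.32611348]
orange [[-0.03160453  0.00886821]
 [-0.00888203  0.03294003]
 [ 0.0339054  -0.00661016]] [0.03282516 0.03411651 0.03454374] [164.32591605 105.09047106 -11.03193441]
```

Emit:
move_arm --rows '[{"tx":-0.97,"ty":-0.65,"hand":45},{"tx":-0.97,"ty":-0.65,"hand":45},{"tx":-0.97,"ty":-0.65,"hand":45},{"tx":-0.97,"ty":-0.65,"hand":45},{"tx":-0.97,"ty":-0.65,"hand":45},{"tx":-0.97,"ty":-0.65,"hand":45},{"tx":-0.97,"ty":-0.65,"hand":45},{"tx":-0.97,"ty":-0.65,"hand":45}]' --newtons 60

```text
validation failed for argument at $.ro...
```

Emit:
move_arm --rows '[{"tx":-0.97,"ty":-0.65},{"tx":-0.97,"ty":-0.65},{"tx":-0.97,"ty":-0.65},{"tx":-0.97,"ty":-0.65},{"tx":-0.97,"ty":-0.65},{"tx":-0.97,"ty":-0.65},{"tx":-0.97,"ty":-0.65},{"tx":-0.97,"ty":-0.65}]'

```text
validation failed for argument at $.ro...
```

Emit:
move_arm --rows '[{"turn":-1},{"turn":-1},{"turn":-1,"tz":0.8},{"turn":-1,"tz":0.8},{"turn":-1,"tz":0.8},{"turn":-0.2,"tz":0.8},{"turn":0}]'

```text
validation failed for argument at $.ro...
```

```bash
cat >> h.py <<'E'
C=np.array([.5261,.0995]); TH=-.1862
def iso(x,y): return C+np.array([np.cos(TH)*x-np.sin(TH)*y,np.sin(TH)*x+np.cos(TH)*y])
def todo(xy,z,phi):  # phi: wanted iso-frame angle (deg) of tool y; shifts in units in present tool axes
    s=readout.get_state(); R=s['ee_rot']; now=np.degrees(np.arctan2(R[1,1],R[0,1])-TH)
    d=R.T@(np.r_[xy,z]-s['tcp_pos'])/.03
    print('t',round(s['time_s'],2),'tcp',s['tcp_pos'].round(4),'phi_iso',now.round(2),'q6',np.degrees(s['joint_positions'][5]).round(1),'F',s['ft_force'].round(1),'w',round(s['gripper_width']*1000,1),'ff',round(s['finger_force'],1))
    print('shift units',d.round(3),'turn units',((now-phi+180)%360-180)/6)
E
python3 -c "
from h import *
todo(iso(0,.088),.073,115)"
```

```text
t 0.1 tcp [0.188  0.6216 0.2302] phi_iso 83.84 q6 -4.7 F [-0.   0.6  0.2] w 85.3 ff 0.0
shift units [-15.512 -10.47    5.256] turn units -5.193442960797266
```

Emit:
move_arm --rows '[{"hand":45,"tx":-0.97,"ty":-0.65,"tz":0,"turn":0},{"hand":45,"tx":-0.97,"ty":-0.65,"tz":0,"turn":0},{"hand":45,"tx":-0.97,"ty":-0.65,"tz":0,"turn":0},{"hand":45,"tx":-0.97,"ty":-0.65,"tz":0,"turn":0},{"hand":45,"tx":-0.97,"ty":-0.65,"tz":0,"turn":0},{"hand":45,"tx":-0.97,"ty":-0.65,"tz":0,"turn":0},{"hand":45,"tx":-0.97,"ty":-0.65,"tz":0,"turn":0},{"hand":45,"tx":-0.97,"ty":-0.65,"tz":0,"turn":0}]' --newtons 60

```text
time_s: 0.9
tcp_pos: [0.3664, 0.404, 0.2308]
ee_rot: [[-0.957, 0.289, -0.001], [0.289, 0.957, -0.001], [0.0, -0.001, -1.0]]
ft_force: [0.1, 0.6, -0.1]
gripper_width: 0.0447
finger_force: 0.0
```

All keys are required in every row. Continuing.

Emit:
move_arm --rows '[{"hand":45,"tx":-0.97,"ty":-0.65,"tz":0,"turn":0},{"hand":45,"tx":-0.97,"ty":-0.65,"tz":0,"turn":0},{"hand":45,"tx":-0.97,"ty":-0.65,"tz":0,"turn":0},{"hand":45,"tx":-0.97,"ty":-0.65,"tz":0,"turn":0},{"hand":45,"tx":-0.97,"ty":-0.65,"tz":0,"turn":0},{"hand":45,"tx":-0.97,"ty":-0.65,"tz":0,"turn":0},{"hand":45,"tx":-0.97,"ty":-0.65,"tz":0,"turn":0},{"hand":45,"tx":-0.97,"ty":-0.65,"tz":0,"turn":0}]'

```text
time_s: 1.7
tcp_pos: [0.544, 0.1873, 0.2308]
ee_rot: [[-0.957, 0.29, -0.001], [0.29, 0.957, -0.0], [0.001, -0.0, -1.0]]
ft_force: [0.4, 0.1, -0.9]
gripper_width: 0.0449
finger_force: 0.0
```

Emit:
move_arm --rows '[{"hand":45,"tx":0,"ty":0,"tz":0,"turn":-1},{"hand":45,"tx":0,"ty":0,"tz":0,"turn":-1},{"hand":45,"tx":0,"ty":0,"tz":0.8,"turn":-1},{"hand":45,"tx":0,"ty":0,"tz":0.8,"turn":-1},{"hand":45,"tx":0,"ty":0,"tz":0.8,"turn":-1},{"hand":45,"tx":0,"ty":0,"tz":0.8,"turn":-0.2},{"hand":45,"tx":0,"ty":0,"tz":0,"turn":0}]'

```text
time_s: 2.4
tcp_pos: [0.5404, 0.1878, 0.1305]
ee_rot: [[-0.969, -0.248, -0.009], [-0.248, 0.969, -0.002], [0.009, 0.0, -1.0]]
ft_force: [-0.5, -0.1, -0.2]
gripper_width: 0.0447
finger_force: 0.0
```

```bash
python3 -c "
from h import *
todo(iso(0,.088),.073,115)
p,d=grab('scene','s1')
cv2.imwrite('pics/s1c.png',cv2.resize(p[150:330,260:440,::-1],None,fx=3.3,fy=3.3,interpolation=cv2.INTER_CUBIC))"
```

```text
t 2.4 tcp [0.5404 0.1878 0.1305] phi_iso 115.02 q6 -90.6 F [-0.5 -0.1 -0.2] w 44.7 ff 0.0
shift units [-0.066 -0.077  1.917] turn units 0.003756309857957755
```

View pics/s1c.png

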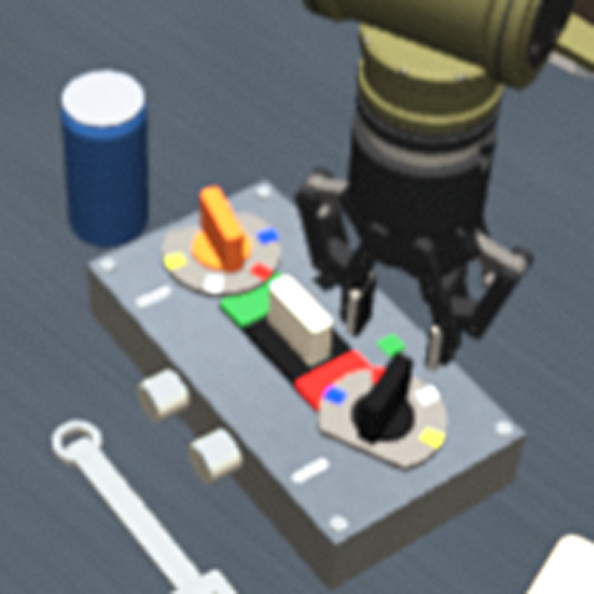

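Emit:
move_arm --rows '[{"hand":45,"tx":-0.07,"ty":-0.08,"tz":0.6,"turn":0},{"hand":45,"tx":0,"ty":0,"tz":0.6,"turn":0},{"hand":45,"tx":0,"ty":0,"tz":0.6,"turn":0},{"hand":45,"tx":0,"ty":0,"tz":0.1,"turn":0},{"hand":5,"tx":0,"ty":0,"tz":0,"turn":0},{"hand":5,"tx":0,"ty":0,"tz":0,"turn":0},{"hand":5,"tx":0,"ty":0,"tz":0,"turn":0},{"hand":5,"tx":0,"ty":0,"tz":0,"turn":0}]'

```text
time_s: 3.25
tcp_pos: [0.5474, 0.1872, 0.0804]
ee_rot: [[-0.969, -0.248, 0.003], [-0.248, 0.969, 0.001], [-0.003, -0.0, -1.0]]
ft_force: [-1.3, -0.4, 5.7]
gripper_width: 0.0123
finger_force: 60.8
```

```bash
python3 -c "
from h import *
todo(iso(0,.088),.073,0)"
```

```text
t 3.25 tcp [0.5474 0.1872 0.0804] phi_iso 115.04 q6 -90.8 F [-1.3 -0.4  5.7] w 12.3 ff 60.8
shift units [0.172 0.003 0.245] turn units 19.17308635317379
```

Emit:
move_arm --rows '[{"hand":5,"tx":0,"ty":0,"tz":0,"turn":0},{"hand":5,"tx":0,"ty":0,"tz":0,"turn":0},{"hand":5,"tx":0,"ty":0,"tz":0,"turn":0}]'

```text
time_s: 3.55
tcp_pos: [0.5474, 0.1871, 0.0804]
ee_rot: [[-0.969, -0.248, 0.003], [-0.248, 0.969, 0.001], [-0.003, -0.0, -1.0]]
ft_force: [-1.1, -0.1, 6.5]
gripper_width: 0.0126
finger_force: 60.8
```

```bash
python3 -c "
from h import *
todo(iso(0,.088),.073,0)
s=readout.get_state();print(s['wrist_torque'],s['dq'].round(4))
p,d=grab('scene','s2')
cv2.imwrite('pics/s2c.png',cv2.resize(p[190:320,300:430,::-1],None,fx=4.5,fy=4.5,interpolation=cv2.INTER_CUBIC))"
```

```text
t 3.55 tcp [0.5474 0.1871 0.0804] phi_iso 115.04 q6 -90.8 F [-1.1 -0.1  6.5] w 12.6 ff 60.8
shift units [0.173 0.004 0.245] turn units 19.172877976496164
[-0.10428969  0.20927069  0.05538005] [ 0.0018  0.0001  0.0008  0.0005  0.0004 -0.0008]
```

View pics/s2c.png

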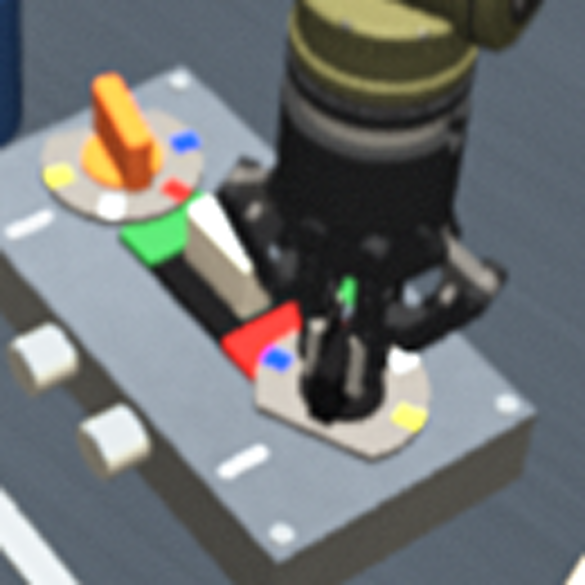

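Emit:
move_arm --rows '[{"hand":28,"tx":0,"ty":0,"tz":0,"turn":0},{"hand":28,"tx":0,"ty":0,"tz":0,"turn":0},{"hand":28,"tx":0.17,"ty":0,"tz":0.2,"turn":0},{"hand":28,"tx":0,"ty":0,"tz":0,"turn":0},{"hand":5,"tx":0,"ty":0,"tz":0,"turn":0},{"hand":5,"tx":0,"ty":0,"tz":0,"turn":0},{"hand":5,"tx":0,"ty":0,"tz":0,"turn":0}]'

```text
time_s: 4.3
tcp_pos: [0.5406, 0.1854, 0.0717]
ee_rot: [[-0.969, -0.248, -0.002], [-0.248, 0.969, -0.001], [0.002, -0.0, -1.0]]
ft_force: [-1.6, -0.0, -1.8]
gripper_width: 0.0132
finger_force: 59.3
```

```bash
python3 -c "
from h import *
todo(iso(0,.088),.073,0)"
```

```text
t 4.3 tcp [0.5406 0.1854 0.0717] phi_iso 115.04 q6 -90.8 F [-1.6 -0.  -1.8] w 13.2 ff 59.3
shift units [-0.064  0.004 -0.043] turn units 19.1734085338497
```

Emit:
move_arm --rows '[{"hand":5,"tx":0,"ty":0,"tz":0,"turn":0.6},{"hand":5,"tx":0,"ty":0,"tz":0,"turn":0.6},{"hand":5,"tx":0,"ty":0,"tz":0,"turn":0.6},{"hand":5,"tx":0,"ty":0,"tz":0,"turn":0.6},{"hand":5,"tx":0,"ty":0,"tz":0,"turn":0.6}]'

```text
time_s: 4.8
tcp_pos: [0.5405, 0.1862, 0.0717]
ee_rot: [[-0.998, 0.066, -0.002], [0.066, 0.998, 0.001], [0.002, 0.001, -1.0]]
ft_force: [-2.9, 2.6, -3.7]
gripper_width: 0.0127
finger_force: 59.3
```

Forces are small; continuing the remaining 16.2 units.

Emit:
move_arm --rows '[{"hand":5,"tx":0,"ty":0,"tz":0,"turn":0.9},{"hand":5,"tx":0,"ty":0,"tz":0,"turn":0.9},{"hand":5,"tx":0,"ty":0,"tz":0,"turn":0.9},{"hand":5,"tx":0,"ty":0,"tz":0,"turn":0.9},{"hand":5,"tx":0,"ty":0,"tz":0,"turn":0.9},{"hand":5,"tx":0,"ty":0,"tz":0,"turn":0.9},{"hand":5,"tx":0,"ty":0,"tz":0,"turn":0.9},{"hand":5,"tx":0,"ty":0,"tz":0,"turn":0.9}]'

```text
time_s: 5.6
tcp_pos: [0.5413, 0.1879, 0.0717]
ee_rot: [[-0.681, 0.732, 0.001], [0.732, 0.681, 0.005], [0.003, 0.004, -1.0]]
ft_force: [2.5, 10.0, -6.8]
gripper_width: 0.013
finger_force: 58.8
```

Emit:
move_arm --rows '[{"hand":5,"tx":0,"ty":0,"tz":0,"turn":0.9},{"hand":5,"tx":0,"ty":0,"tz":0,"turn":0.9},{"hand":5,"tx":0,"ty":0,"tz":0,"turn":0.9},{"hand":5,"tx":0,"ty":0,"tz":0,"turn":0.9},{"hand":5,"tx":0,"ty":0,"tz":0,"turn":0.9},{"hand":5,"tx":0,"ty":0,"tz":0,"turn":0.9},{"hand":5,"tx":0,"ty":0,"tz":0,"turn":0.9},{"hand":5,"tx":0,"ty":0,"tz":0,"turn":0.9}]'

```text
time_s: 6.4
tcp_pos: [0.5431, 0.1886, 0.0718]
ee_rot: [[0.005, 1.0, 0.006], [1.0, -0.005, 0.006], [0.006, 0.006, -1.0]]
ft_force: [9.8, 11.6, -12.5]
gripper_width: 0.0134
finger_force: 58.4
```

Emit:
move_arm --rows '[{"hand":5,"tx":0,"ty":0,"tz":0,"turn":0.9},{"hand":5,"tx":0,"ty":0,"tz":0,"turn":0.9},{"hand":5,"tx":0,"ty":0,"tz":0,"turn":0},{"hand":5,"tx":0,"ty":0,"tz":0,"turn":0}]'

```text
time_s: 6.8
tcp_pos: [0.5436, 0.1885, 0.0718]
ee_rot: [[0.189, 0.982, 0.007], [0.982, -0.189, 0.007], [0.008, 0.006, -1.0]]
ft_force: [10.9, 12.4, -13.5]
gripper_width: 0.0133
finger_force: 58.4
```

```bash
python3 -c "
from h import *
todo(iso(0,.088),.073,0)
s=readout.get_state();print(s['wrist_torque'])"
```

```text
t 6.8 tcp [0.5436 0.1885 0.0718] phi_iso -0.22 q6 24.4 F [ 10.9  12.4 -13.5] w 13.3 ff 58.4
shift units [-0.091 -0.022 -0.04 ] turn units -0.036984861550763526
[ 1.73787626 -1.54699243 -0.07925001]
```

Emit:
move_arm --rows '[{"hand":45,"tx":0,"ty":0,"tz":0,"turn":0},{"hand":45,"tx":0,"ty":0,"tz":0,"turn":0},{"hand":45,"tx":0,"ty":0,"tz":-0.7,"turn":0},{"hand":45,"tx":0,"ty":0,"tz":-0.9,"turn":0},{"hand":45,"tx":0,"ty":0,"tz":-0.6,"turn":0},{"hand":45,"tx":-0.96,"ty":0,"tz":0,"turn":0},{"hand":45,"tx":-1,"ty":0,"tz":0,"turn":0},{"hand":45,"tx":-1,"ty":0,"tz":0,"turn":0}]'

```text
time_s: 7.6
tcp_pos: [0.5246, 0.0974, 0.1391]
ee_rot: [[0.187, 0.982, 0.001], [0.982, -0.187, -0.0], [0.0, 0.001, -1.0]]
ft_force: [1.2, -0.3, -0.3]
gripper_width: 0.0452
finger_force: 0.0
```

Emit:
move_arm --rows '[{"hand":45,"tx":-1,"ty":0,"tz":0,"turn":0},{"hand":45,"tx":-1,"ty":0,"tz":0,"turn":0},{"hand":45,"tx":-1,"ty":0,"tz":0,"turn":0},{"hand":45,"tx":0,"ty":0,"tz":0,"turn":-1},{"hand":45,"tx":0,"ty":0,"tz":0,"turn":-1},{"hand":45,"tx":0,"ty":0,"tz":0,"turn":-1},{"hand":45,"tx":0,"ty":0,"tz":0,"turn":-1},{"hand":45,"tx":0,"ty":0,"tz":0,"turn":-1}]'

```text
time_s: 8.4
tcp_pos: [0.5077, 0.0097, 0.1388]
ee_rot: [[-0.332, 0.943, 0.001], [0.943, 0.332, -0.0], [-0.001, 0.001, -1.0]]
ft_force: [-0.2, -0.6, 1.4]
gripper_width: 0.045
finger_force: 0.0
```

Emit:
move_arm --rows '[{"hand":45,"tx":0,"ty":0,"tz":0,"turn":-1},{"hand":45,"tx":0,"ty":0,"tz":0,"turn":-1},{"hand":45,"tx":0,"ty":0,"tz":0,"turn":-1},{"hand":45,"tx":0,"ty":0,"tz":0,"turn":-1},{"hand":45,"tx":0,"ty":0,"tz":0,"turn":-1},{"hand":45,"tx":0,"ty":0,"tz":0,"turn":-1},{"hand":45,"tx":0,"ty":0,"tz":0,"turn":-1},{"hand":45,"tx":0,"ty":0,"tz":0,"turn":-1}]'

```text
time_s: 9.2
tcp_pos: [0.5077, 0.0097, 0.1388]
ee_rot: [[-0.923, 0.384, 0.001], [0.384, 0.923, -0.0], [-0.001, 0.0, -1.0]]
ft_force: [0.1, -0.6, 0.4]
gripper_width: 0.0449
finger_force: 0.0
```

Emit:
move_arm --rows '[{"hand":45,"tx":0,"ty":0,"tz":0,"turn":-1},{"hand":45,"tx":0,"ty":0,"tz":0,"turn":-1},{"hand":45,"tx":0,"ty":0,"tz":0,"turn":-1},{"hand":45,"tx":0,"ty":0,"tz":0,"turn":-1},{"hand":45,"tx":0,"ty":0,"tz":0,"turn":-1},{"hand":45,"tx":0,"ty":0,"tz":0,"turn":-1},{"hand":45,"tx":0,"ty":0,"tz":0,"turn":-1},{"hand":45,"tx":0,"ty":0,"tz":0,"turn":-1}]'

```text
time_s: 10.0
tcp_pos: [0.5078, 0.0097, 0.1388]
ee_rot: [[-0.903, -0.429, 0.001], [-0.429, 0.903, -0.0], [-0.001, -0.001, -1.0]]
ft_force: [0.7, -0.1, -0.1]
gripper_width: 0.045
finger_force: 0.0
```

Emit:
move_arm --rows '[{"hand":45,"tx":0,"ty":0,"tz":0,"turn":-1},{"hand":45,"tx":0,"ty":0,"tz":0,"turn":-1},{"hand":45,"tx":0,"ty":0,"tz":0,"turn":-1},{"hand":45,"tx":0,"ty":0,"tz":0,"turn":-1},{"hand":45,"tx":0,"ty":0,"tz":0,"turn":-1},{"hand":45,"tx":0,"ty":0,"tz":0,"turn":-1},{"hand":45,"tx":0,"ty":0,"tz":0,"turn":-0.6},{"hand":45,"tx":0,"ty":0,"tz":0,"turn":0}]'

```text
time_s: 10.8
tcp_pos: [0.5077, 0.0098, 0.1388]
ee_rot: [[-0.427, -0.904, 0.001], [-0.904, 0.427, -0.0], [-0.0, -0.001, -1.0]]
ft_force: [1.0, 0.2, -0.2]
gripper_width: 0.0449
finger_force: 0.0
```

```bash
python3 -c "
from h import *
todo(iso(0,-.088),.073,166)"
```

```text
t 10.8 tcp [0.5077 0.0098 0.1388] phi_iso 165.41 q6 -159.7 F [ 1.   0.2 -0.2] w 44.9 ff 0.0
shift units [-0.127 -0.015  2.192] turn units -0.09851389751686668
```

Emit:
move_arm --rows '[{"hand":45,"tx":-0.14,"ty":-0.04,"tz":0,"turn":-0.1},{"hand":45,"tx":0,"ty":0,"tz":0.8,"turn":0},{"hand":45,"tx":0,"ty":0,"tz":0.8,"turn":0},{"hand":45,"tx":0,"ty":0,"tz":0.6,"turn":0},{"hand":5,"tx":0,"ty":0,"tz":0,"turn":0},{"hand":5,"tx":0,"ty":0,"tz":0,"turn":0},{"hand":5,"tx":0,"ty":0,"tz":0,"turn":0},{"hand":5,"tx":0,"ty":0,"tz":0,"turn":0}]'

```text
time_s: 11.6
tcp_pos: [0.511, 0.0133, 0.073]
ee_rot: [[-0.417, -0.909, 0.001], [-0.909, 0.417, 0.0], [-0.001, -0.001, -1.0]]
ft_force: [0.7, 0.6, -3.3]
gripper_width: 0.0133
finger_force: 61.9
```

```bash
python3 -c "
from h import *
todo(iso(0,-.088),.073,0)
p,d=grab('scene','s3')
cv2.imwrite('pics/s3c.png',cv2.resize(p[190:320,280:430,::-1],None,fx=4,fy=4,interpolation=cv2.INTER_CUBIC))"
```

```text
t 11.6 tcp [0.511  0.0133 0.073 ] phi_iso 166.02 q6 -159.9 F [ 0.7  0.6 -3.3] w 13.3 ff 61.9
shift units [0.024 0.031 0.002] turn units 27.669748305127865
```

View pics/s3c.png

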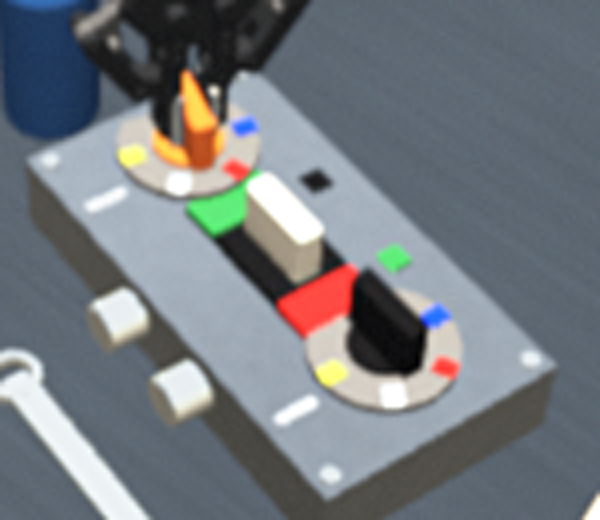

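Emit:
move_arm --rows '[{"hand":5,"tx":0,"ty":0,"tz":0,"turn":0.9},{"hand":5,"tx":0,"ty":0,"tz":0,"turn":0.9},{"hand":5,"tx":0,"ty":0,"tz":0,"turn":0.9},{"hand":5,"tx":0,"ty":0,"tz":0,"turn":0.9},{"hand":5,"tx":0,"ty":0,"tz":0,"turn":0.9},{"hand":5,"tx":0,"ty":0,"tz":0,"turn":0.9},{"hand":5,"tx":0,"ty":0,"tz":0,"turn":0.9},{"hand":5,"tx":0,"ty":0,"tz":0,"turn":0.9}]'

```text
time_s: 12.45
tcp_pos: [0.5111, 0.0132, 0.0731]
ee_rot: [[-0.927, -0.374, 0.002], [-0.374, 0.927, -0.0], [-0.002, -0.001, -1.0]]
ft_force: [0.2, 0.0, -3.3]
gripper_width: 0.0129
finger_force: 62.0
```

Run:
```python
from h import *
s=lambda X:(np.array(X,float)+.5)/4-.5+[280,190]
O=onplane('scene',s([(331,475),(50,160),(530,358)]),.05); print(O)  # +x+y, +x-y, -x+y screws
y=O[0]-O[1]; x=O[0]-O[2]; print('th',np.degrees(np.arctan2(-y[0],y[1])),np.degrees(np.arctan2(x[1],x[0])))
Cc=(O[1]+O[2])[:2]/2; print('C',Cc); R=np.array([[np.cos(TH),-np.sin(TH)],[np.sin(TH),np.cos(TH)]])
A=Cc+R@[0,.088]
w=(onplane('scene',s([(331,373),(395,395),(446,367),(435,316)]),.065)[:,:2]-A)@R; print(w,np.degrees(np.arctan2(w[:,1],w[:,0])))
w=(onplane('scene',s([(296,410)]),.05)[:,:2]-A)@R; print('index line',w)
```

```text
[[ 0.61533932  0.21605892  0.05      ]
 [ 0.56729268 -0.04066173  0.05      ]
 [ 0.486826    0.23910585  0.05      ]]
th -10.600577571764394 -10.16706423366586
C [0.52705934 0.09922206]
[[ 0.03436189  0.00081881]
 [ 0.01622475  0.03003557]
 [-0.01640476  0.03047506]
 [-0.03306514  0.00100496]] [  1.36504034  61.62277173 118.29362876 178.25912865]
index line [[0.0554918  0.00097869]]
```

Emit:
move_arm --rows '[{"hand":5,"tx":0,"ty":0,"tz":0,"turn":0.9},{"hand":5,"tx":0,"ty":0,"tz":0,"turn":0.9},{"hand":5,"tx":0,"ty":0,"tz":0,"turn":0.9},{"hand":5,"tx":0,"ty":0,"tz":0,"turn":0.9},{"hand":5,"tx":0,"ty":0,"tz":0,"turn":0.9},{"hand":5,"tx":0,"ty":0,"tz":0,"turn":0.9},{"hand":5,"tx":0,"ty":0,"tz":0,"turn":0.9},{"hand":5,"tx":0,"ty":0,"tz":0,"turn":0.9}]'

```text
time_s: 13.25
tcp_pos: [0.5111, 0.013, 0.0731]
ee_rot: [[-0.932, 0.362, 0.002], [0.362, 0.932, -0.001], [-0.002, -0.0, -1.0]]
ft_force: [0.7, -0.6, -2.5]
gripper_width: 0.0128
finger_force: 61.9
```

Emit:
move_arm --rows '[{"hand":5,"tx":0,"ty":0,"tz":0,"turn":0.9},{"hand":5,"tx":0,"ty":0,"tz":0,"turn":0.9},{"hand":5,"tx":0,"ty":0,"tz":0,"turn":0.9},{"hand":5,"tx":0,"ty":0,"tz":0,"turn":0.9},{"hand":5,"tx":0,"ty":0,"tz":0,"turn":0.9},{"hand":5,"tx":0,"ty":0,"tz":0,"turn":0.9},{"hand":5,"tx":0,"ty":0,"tz":0,"turn":0.9},{"hand":5,"tx":0,"ty":0,"tz":0,"turn":0.9}]'

```text
time_s: 14.05
tcp_pos: [0.511, 0.0128, 0.0731]
ee_rot: [[-0.432, 0.902, 0.001], [0.902, 0.432, -0.001], [-0.002, 0.001, -1.0]]
ft_force: [-0.2, -1.7, -2.9]
gripper_width: 0.0128
finger_force: 62.0
```

Emit:
move_arm --rows '[{"hand":5,"tx":0,"ty":0,"tz":0,"turn":1},{"hand":5,"tx":0,"ty":0,"tz":0,"turn":1},{"hand":5,"tx":0,"ty":0,"tz":0,"turn":1},{"hand":5,"tx":0,"ty":0,"tz":0,"turn":1},{"hand":5,"tx":0,"ty":0,"tz":0,"turn":1},{"hand":5,"tx":0,"ty":0,"tz":0,"turn":1},{"hand":5,"tx":0,"ty":0,"tz":0,"turn":0},{"hand":5,"tx":0,"ty":0,"tz":0,"turn":0}]'

```text
time_s: 14.85
tcp_pos: [0.5109, 0.0128, 0.073]
ee_rot: [[0.176, 0.984, 0.001], [0.984, -0.176, -0.001], [-0.001, 0.001, -1.0]]
ft_force: [-2.0, -3.6, -0.3]
gripper_width: 0.0127
finger_force: 62.2
```

```bash
python3 -c "
from h import *
todo(iso(0,0),.073,0)"
```

```text
t 14.85 tcp [0.5109 0.0128 0.073 ] phi_iso 0.55 q6 5.6 F [-2.  -3.6 -0.3] w 12.7 ff 62.2
shift units [ 2.935e+00 -7.000e-03 -1.000e-03] turn units 0.09158440707314715
```

Emit:
move_arm --rows '[{"hand":5,"tx":0,"ty":0,"tz":0,"turn":0.09},{"hand":45,"tx":0,"ty":0,"tz":0,"turn":0},{"hand":45,"tx":0,"ty":0,"tz":0,"turn":0},{"hand":45,"tx":0,"ty":0,"tz":-0.6,"turn":0},{"hand":45,"tx":0,"ty":0,"tz":-0.8,"turn":0},{"hand":45,"tx":0.3,"ty":0,"tz":-0.6,"turn":0},{"hand":45,"tx":0.9,"ty":0,"tz":0,"turn":0},{"hand":45,"tx":0.9,"ty":0,"tz":0,"turn":0}]'

```text
time_s: 15.65
tcp_pos: [0.5234, 0.076, 0.1338]
ee_rot: [[0.188, 0.982, 0.003], [0.982, -0.188, 0.001], [0.001, 0.003, -1.0]]
ft_force: [0.5, 0.7, -0.5]
gripper_width: 0.0451
finger_force: 0.0
```

Emit:
move_arm --rows '[{"hand":45,"tx":0.83,"ty":0,"tz":0,"turn":0},{"hand":45,"tx":0,"ty":0,"tz":0,"turn":0},{"hand":45,"tx":0,"ty":0,"tz":0,"turn":0}]'

```text
time_s: 15.95
tcp_pos: [0.5269, 0.1, 0.1323]
ee_rot: [[0.185, 0.983, 0.0], [0.983, -0.185, -0.0], [-0.0, 0.0, -1.0]]
ft_force: [-0.1, -0.7, 0.9]
gripper_width: 0.0451
finger_force: 0.0
```

Run:
```python
from h import *
todo(iso(0,0)+[.0007,0],.062,0)
p,d=grab('scene','s4')
cv2.imwrite('pics/s4c.png',cv2.resize(p[190:320,280:430,::-1],None,fx=4,fy=4,interpolation=cv2.INTER_CUBIC))
```

```text
t 15.95 tcp [0.5269 0.1    0.1323] phi_iso -0.02 q6 15.7 F [-0.1 -0.7  0.9] w 45.1 ff 0.0
shift units [-1.700e-02 -2.000e-03  2.345e+00] turn units -0.0029424340069112986
```

View pics/s4c.png

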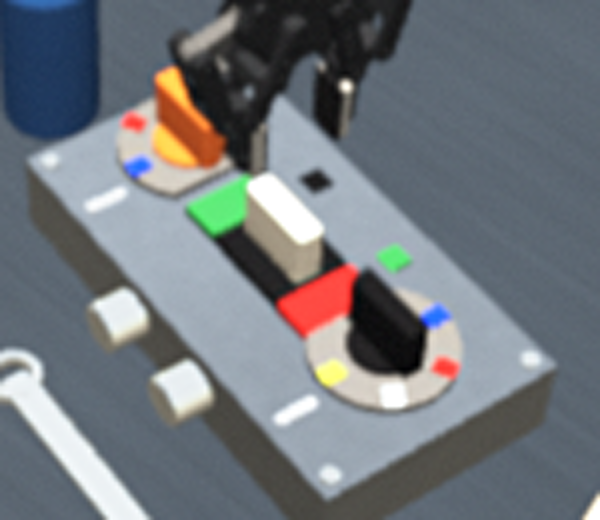

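Emit:
move_arm --rows '[{"hand":45,"tx":0,"ty":0,"tz":0.8,"turn":0},{"hand":45,"tx":0,"ty":0,"tz":0.8,"turn":0},{"hand":45,"tx":0,"ty":0,"tz":0.7,"turn":0},{"hand":45,"tx":0,"ty":0,"tz":0,"turn":0},{"hand":8,"tx":0,"ty":0,"tz":0,"turn":0},{"hand":8,"tx":0,"ty":0,"tz":0,"turn":0},{"hand":8,"tx":0,"ty":0,"tz":0,"turn":0},{"hand":8,"tx":0,"ty":0,"tz":0,"turn":0}]' --newtons 80

```text
time_s: 16.8
tcp_pos: [0.5282, 0.0994, 0.0651]
ee_rot: [[0.187, 0.982, 0.003], [0.982, -0.187, -0.0], [0.0, 0.003, -1.0]]
ft_force: [0.1, -1.4, 4.3]
gripper_width: 0.0149
finger_force: 80.4
```

Run:
```python
from h import *
todo(iso(0,0)+[.0007,0],.062,0)
R=np.array([[np.cos(TH),-np.sin(TH)],[np.sin(TH),np.cos(TH)]])
s=lambda X:(np.array(X,float)+.5)/4-.5+[280,190]
A=np.array([.5269,.0995])+R@[0,-.088]
w=(onplane('scene',s([(138,166),(133,122)]),.065)[:,:2]-A)@R; print(w,np.degrees(np.arctan2(w[:,1],w[:,0])))
```

```text
t 16.8 tcp [0.5282 0.0994 0.0651] phi_iso -0.11 q6 15.7 F [ 0.1 -1.4  4.3] w 14.9 ff 80.4
shift units [-0.007 -0.047  0.104] turn units -0.01763630750799905
[[ 0.03513063  0.00130229]
 [ 0.01845823 -0.02894926]] [  2.12297527 -57.478159  ]
```

Emit:
move_arm --rows '[{"hand":8,"tx":0,"ty":0,"tz":-0.2,"turn":0},{"hand":8,"tx":0,"ty":0,"tz":-0.4,"turn":0},{"hand":8,"tx":0,"ty":0,"tz":-0.5,"turn":0},{"hand":8,"tx":0,"ty":0,"tz":-0.5,"turn":0},{"hand":8,"tx":0,"ty":0,"tz":-0.5,"turn":0},{"hand":8,"tx":0,"ty":0,"tz":-0.5,"turn":0},{"hand":8,"tx":0,"ty":0,"tz":-0.5,"turn":0},{"hand":8,"tx":0,"ty":0,"tz":-0.3,"turn":0}]'

```text
time_s: 17.6
tcp_pos: [0.5277, 0.0997, 0.1677]
ee_rot: [[0.187, 0.982, 0.003], [0.982, -0.187, 0.0], [0.001, 0.002, -1.0]]
ft_force: [-0.2, -0.3, -3.0]
gripper_width: 0.0146
finger_force: 79.4
```

Run:
```python
from h import *
todo(iso(0,0)+[.0007,0],.165,180)
p,d=grab('scene','s5')
cv2.imwrite('pics/s5c.png',cv2.resize(p[150:320,280:430,::-1],None,fx=3.5,fy=3.5,interpolation=cv2.INTER_CUBIC))
```

```text
t 17.6 tcp [0.5277 0.0997 0.1677] phi_iso -0.11 q6 15.7 F [-0.2 -0.3 -3. ] w 14.6 ff 79.4
shift units [-0.012 -0.028  0.088] turn units 29.98246439256339
```

View pics/s5c.png

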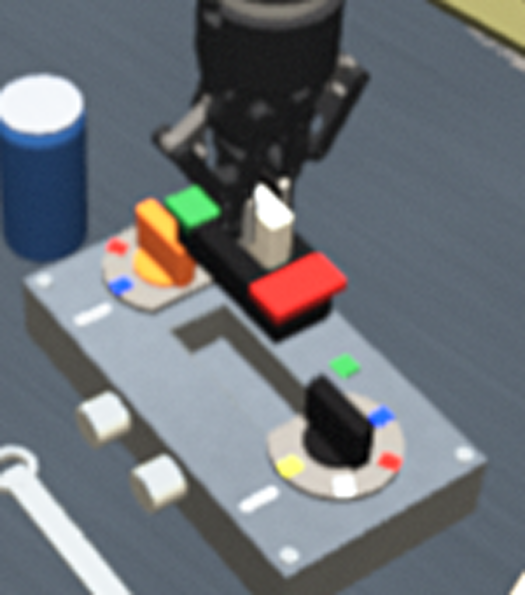

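Emit:
move_arm --rows '[{"hand":8,"tx":0,"ty":0,"tz":0,"turn":-0.5},{"hand":8,"tx":0,"ty":0,"tz":0,"turn":-0.9},{"hand":8,"tx":0,"ty":0,"tz":0,"turn":-0.9},{"hand":8,"tx":0,"ty":0,"tz":0,"turn":-0.9},{"hand":8,"tx":0,"ty":0,"tz":0,"turn":-0.9},{"hand":8,"tx":0,"ty":0,"tz":0,"turn":-0.9},{"hand":8,"tx":0,"ty":0,"tz":0,"turn":-0.9},{"hand":8,"tx":0,"ty":0,"tz":0,"turn":-0.9}]'

```text
time_s: 18.45
tcp_pos: [0.5265, 0.0996, 0.1647]
ee_rot: [[-0.504, 0.864, -0.001], [0.864, 0.504, -0.0], [0.001, -0.001, -1.0]]
ft_force: [1.0, -0.3, -3.1]
gripper_width: 0.0147
finger_force: 79.3
```

Emit:
move_arm --rows '[{"hand":8,"tx":0,"ty":0,"tz":0,"turn":-0.9},{"hand":8,"tx":0,"ty":0,"tz":0,"turn":-0.9},{"hand":8,"tx":0,"ty":0,"tz":0,"turn":-0.9},{"hand":8,"tx":0,"ty":0,"tz":0,"turn":-0.9},{"hand":8,"tx":0,"ty":0,"tz":0,"turn":-0.9},{"hand":8,"tx":0,"ty":0,"tz":0,"turn":-0.9},{"hand":8,"tx":0,"ty":0,"tz":0,"turn":-0.9},{"hand":8,"tx":0,"ty":0,"tz":0,"turn":-0.9}]'

```text
time_s: 19.25
tcp_pos: [0.5265, 0.0996, 0.1647]
ee_rot: [[-0.959, 0.285, -0.001], [0.285, 0.959, -0.0], [0.001, -0.0, -1.0]]
ft_force: [-0.4, 0.2, -3.1]
gripper_width: 0.0144
finger_force: 79.3
```

Emit:
move_arm --rows '[{"hand":8,"tx":0,"ty":0,"tz":0,"turn":-0.9},{"hand":8,"tx":0,"ty":0,"tz":0,"turn":-0.9},{"hand":8,"tx":0,"ty":0,"tz":0,"turn":-0.9},{"hand":8,"tx":0,"ty":0,"tz":0,"turn":-0.9},{"hand":8,"tx":0,"ty":0,"tz":0,"turn":-0.9},{"hand":8,"tx":0,"ty":0,"tz":0,"turn":-0.9},{"hand":8,"tx":0,"ty":0,"tz":0,"turn":-0.9},{"hand":8,"tx":0,"ty":0,"tz":0,"turn":-0.9}]'

```text
time_s: 20.05
tcp_pos: [0.5265, 0.0996, 0.1647]
ee_rot: [[-0.894, -0.449, -0.001], [-0.449, 0.894, -0.0], [0.001, 0.0, -1.0]]
ft_force: [-0.8, -0.7, -3.0]
gripper_width: 0.0143
finger_force: 79.3
```

Emit:
move_arm --rows '[{"hand":8,"tx":0,"ty":0,"tz":0,"turn":-0.9},{"hand":8,"tx":0,"ty":0,"tz":0,"turn":-0.9},{"hand":8,"tx":0,"ty":0,"tz":0,"turn":-0.9},{"hand":8,"tx":0,"ty":0,"tz":0,"turn":-0.9},{"hand":8,"tx":0,"ty":0,"tz":0,"turn":-0.9},{"hand":8,"tx":0,"ty":0,"tz":0,"turn":-0.9},{"hand":8,"tx":0,"ty":0,"tz":0,"turn":-0.9},{"hand":8,"tx":0,"ty":0,"tz":0,"turn":-0.9}]'

```text
time_s: 20.85
tcp_pos: [0.5265, 0.0996, 0.1647]
ee_rot: [[-0.345, -0.939, -0.001], [-0.939, 0.345, -0.0], [0.001, 0.001, -1.0]]
ft_force: [-0.2, -0.2, -2.6]
gripper_width: 0.0144
finger_force: 79.3
```

Emit:
move_arm --rows '[{"hand":8,"tx":0,"ty":0,"tz":0,"turn":-0.9},{"hand":8,"tx":0,"ty":0,"tz":0,"turn":-0.7},{"hand":8,"tx":0,"ty":0,"tz":0,"turn":0},{"hand":8,"tx":0,"ty":0,"tz":0,"turn":0},{"hand":8,"tx":0,"ty":0,"tz":0,"turn":0}]'

```text
time_s: 21.35
tcp_pos: [0.5268, 0.0996, 0.1651]
ee_rot: [[-0.188, -0.982, -0.0], [-0.982, 0.188, -0.0], [0.0, 0.0, -1.0]]
ft_force: [-0.2, 0.1, -2.6]
gripper_width: 0.0147
finger_force: 79.3
```

Run:
```python
from h import *
todo(np.array([.527,.0998]),.0651,180)
p,d=grab('scene','s6')
cv2.imwrite('pics/s6c.png',cv2.resize(p[150:320,280:430,::-1],None,fx=3.5,fy=3.5,interpolation=cv2.INTER_CUBIC))
```

```text
t 21.35 tcp [0.5268 0.0996 0.1651] phi_iso 179.84 q6 -164.2 F [-0.2  0.1 -2.6] w 14.7 ff 79.3
shift units [-0.007 -0.006  3.334] turn units -0.02747047817142345
```

Emit:
move_arm --rows '[{"hand":8,"tx":0,"ty":0,"tz":0.5,"turn":0},{"hand":8,"tx":0,"ty":0,"tz":0.6,"turn":0},{"hand":8,"tx":0,"ty":0,"tz":0.6,"turn":0},{"hand":8,"tx":0,"ty":0,"tz":0.4,"turn":0},{"hand":8,"tx":0,"ty":0,"tz":0.2,"turn":0},{"hand":8,"tx":0,"ty":0,"tz":0.2,"turn":0}]'

```text
time_s: 22.0
tcp_pos: [0.527, 0.0996, 0.0897]
ee_rot: [[-0.187, -0.982, -0.0], [-0.982, 0.187, -0.0], [0.0, 0.0, -1.0]]
ft_force: [0.0, 0.6, -2.2]
gripper_width: 0.0145
finger_force: 79.3
```

Run:
```python
from h import *
todo(np.array([.527,.0998]),.0651,180)
```

```text
t 22.0 tcp [0.527  0.0996 0.0897] phi_iso 179.89 q6 -164.2 F [ 0.   0.6 -2.2] w 14.5 ff 79.3
shift units [-0.006  0.     0.822] turn units -0.018733895408450014
```

It has entered the socket freely; lowering the rest.

Emit:
move_arm --rows '[{"hand":8,"tx":0,"ty":0,"tz":0.2,"turn":0},{"hand":8,"tx":0,"ty":0,"tz":0.2,"turn":0},{"hand":8,"tx":0,"ty":0,"tz":0.2,"turn":0},{"hand":8,"tx":0,"ty":0,"tz":0.15,"turn":0},{"hand":8,"tx":0,"ty":0,"tz":0.08,"turn":0},{"hand":8,"tx":0,"ty":0,"tz":0,"turn":0}]'

```text
time_s: 22.6
tcp_pos: [0.5271, 0.0997, 0.0655]
ee_rot: [[-0.187, -0.982, 0.0], [-0.982, 0.187, 0.0], [-0.0, -0.0, -1.0]]
ft_force: [-0.5, 0.9, -2.8]
gripper_width: 0.0145
finger_force: 79.5
```

Run:
```python
from h import *
todo(np.array([.527,.0998]),.0651,180)
```

```text
t 22.6 tcp [0.5271 0.0997 0.0655] phi_iso 179.9 q6 -164.3 F [-0.5  0.9 -2.8] w 14.5 ff 79.5
shift units [-0.004  0.003  0.012] turn units -0.01702822372557951
```

Emit:
move_arm --rows '[{"hand":8,"tx":0,"ty":0,"tz":0.06,"turn":0},{"hand":8,"tx":0,"ty":0,"tz":0.05,"turn":0},{"hand":8,"tx":0,"ty":0,"tz":0,"turn":0}]'

```text
time_s: 22.9
tcp_pos: [0.5274, 0.0997, 0.0651]
ee_rot: [[-0.187, -0.982, -0.0], [-0.982, 0.187, -0.0], [0.0, 0.0, -1.0]]
ft_force: [-8.4, -1.1, 13.7]
gripper_width: 0.0145
finger_force: 81.7
```

Seated (13.7 N upward reaction). Release and lift clear.

Emit:
move_arm --rows '[{"hand":45,"tx":0,"ty":0,"tz":0,"turn":0},{"hand":45,"tx":0,"ty":0,"tz":0,"turn":0},{"hand":45,"tx":0,"ty":0,"tz":0,"turn":0},{"hand":45,"tx":0,"ty":0,"tz":-0.5,"turn":0},{"hand":45,"tx":0,"ty":0,"tz":-0.8,"turn":0},{"hand":45,"tx":0,"ty":0,"tz":-1,"turn":0},{"hand":45,"tx":0,"ty":0,"tz":-1,"turn":0},{"hand":45,"tx":0,"ty":0,"tz":-1,"turn":0}]'

```text
time_s: 23.7
tcp_pos: [0.527, 0.0996, 0.1934]
ee_rot: [[-0.187, -0.982, 0.001], [-0.982, 0.187, 0.0], [-0.0, -0.001, -1.0]]
ft_force: [0.2, 0.5, 1.0]
gripper_width: 0.0451
finger_force: 0.0
```

Run:
```python
from h import *
p,d=grab('scene','s7')
cv2.imwrite('pics/s7c.png',cv2.resize(p[190:320,280:430,::-1],None,fx=4,fy=4,interpolation=cv2.INTER_CUBIC))
```

```text
(no output)
```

View pics/s7c.png

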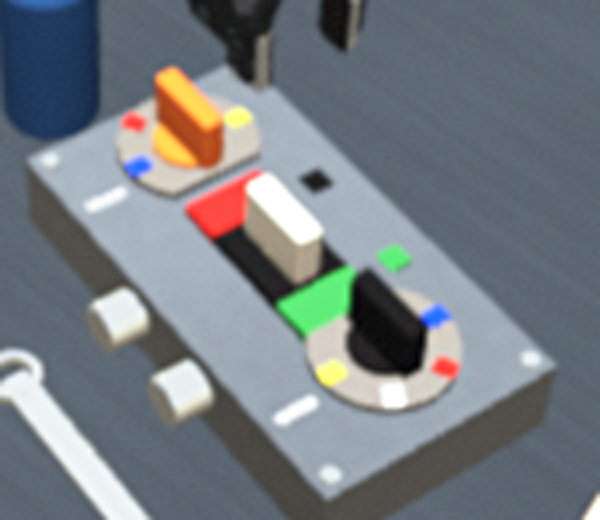

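The picture shows the pull-out fully home, with its bar at (285,228) just as before and its green end at (318,300) by the black dial. The yellow mark at (331,373) and blue mark at (138,166) are both on their index lines.

```bash
python3 -c "
from h import *
print(ctrl.finish_job())"
```

```text
the job is handed in; nothing more can be done
None
```

I handed the job in at about 24 s of the 72 s allowed: the last camera picture showed both dials on the code and the pull-out home with its green end by the black dial. The gripper was clear of everything, but no verdict came back.

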